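# Re-seat the capacitor bank and lay its bus plate

## Task

The three capacitor cans of this stepped bank were put back on the wrong seats. Using the clear bench in front of the bank to set one can down on the way, put each on the seat that brings all three tops level (tallest can on the lowest seat, medium on the middle-height one, shortest on the highest), then lay the copper bus plate, lug up, flat across the three tops, centred on the row and in line with it. Never lay or tip a can over, and leave the flux tin and the terminal strip where they are.

Things in the scene. Friction and masses are not known exactly. Their poses are not given: they have to be found in the camera images.
- can_slim: loose capacitor can, the slim tall one: black sleeve with a grey stripe, 36 mm diameter, 90 mm tall, a grey terminal deck with two brass terminals on top; origin at the centre of its underside, z up to the terminals. About 0.15 kg. Its home is the lowest seat.
- can_mid: loose capacitor can, the medium one: black sleeve with a grey stripe, 42 mm diameter, 70 mm tall, a grey terminal deck with two brass terminals on top; origin at the centre of its underside, z up to the terminals. About 0.15 kg. Its home is the middle-height seat.
- can_squat: loose capacitor can, the short thick one: black sleeve with a grey stripe, 48 mm diameter, 50 mm tall, a grey terminal deck with two brass terminals on top; origin at the centre of its underside, z up to the terminals. About 0.15 kg. Its home is the highest seat.
- seat_low: lowest seat, fixed on the cradle (place in the row varies): zinc plate 66 x 66 mm, its floor 4 mm above this origin; a flat plate without feet. Four corner tabs stand 11 mm above the floor, flaring from 27 mm inner radius to 33, so any can fits with play. Origin: centre of its underside, 4 mm above the bench; axes as the cradle's. It starts holding the medium can.
- seat_mid: middle-height seat, fixed on the cradle (place in the row varies): zinc plate 66 x 66 mm, its floor 24 mm above this origin; folded bracket, 85 mm long in x over its feet. Four corner tabs stand 11 mm above the floor, flaring from 27 mm inner radius to 33, so any can fits with play. Origin: centre of its underside, 4 mm above the bench; axes as the cradle's. It starts holding the short thick can.
- seat_high: highest seat, fixed on the cradle (place in the row varies): zinc plate 66 x 66 mm, its floor 44 mm above this origin; folded bracket, 105 mm long in x over its feet. Four corner tabs stand 11 mm above the floor, flaring from 27 mm inner radius to 33, so any can fits with play. Origin: centre of its underside, 4 mm above the bench; axes as the cradle's. It starts holding the slim tall can.
- cradle: the bank's aluminium base plate, fixed, 110 x 244 x 4 mm (x, y, z); origin at the centre of its underside. The seats stand in a row along its y axis, 80 mm apart, the middle one over the origin. With all cans home their tops are 98 mm above the bench. -x is its robot side: the bench is clear round the point 130 mm in front of the origin (at x = -130 mm).
- bus_plate: laminated copper bus plate, loose, flat on the bench, 50 x 200 x 5 mm (x, y, z), 0.3 kg, with an upright lug in its middle, 10 mm thick (x), 36 mm long (y), its top 38 mm above the underside, to grip across x. Origin at the centre of the underside, z up. Either way round will do. It starts left of the cradle, its length roughly along world x.
- flux_tin: round flux tin, 47 mm diameter, 22 mm high, a loose bystander left of the clear spot; origin at the centre of its underside.
- terminal_strip: white terminal strip, 17 x 107 x 15 mm, a loose bystander lying to the right of the cradle; origin at the centre of its underside.
Things that resemble listed ones, but are neither listed nor needed, are in the scene too. What is shaped like the can_mid but blue is not meant.

How it is judged:
At the end, for the whole second after the job is handed in: Tall can on the lowest seat, medium on the middle, short on the highest, each on the seat's floor (3 mm), upright, within 12 mm of its centre; bus plate lug up on the three tops, level, centre within 15 mm of the cradle's, length within 0.14 rad of the row; all at rest (horizontal distance between can_slim and seat_low below 0.012 m and z of can_slim in the frame of seat_low between 0.001 and 0.007 m and angle between each of can_slim, can_mid, can_squat, bus_plate's own z axis and vertical below 0.05 rad and linear speed of each of can_slim, can_mid, can_squat, bus_plate below 0.02 m/s and horizontal distance between can_mid and seat_mid below 0.012 m and z of can_mid in the frame of seat_mid between 0.021 and 0.027 m and horizontal distance between can_squat and seat_high below 0.012 m and z of can_squat in the frame of seat_high between 0.041 and 0.047 m and horizontal distance between bus_plate and cradle below 0.015 m and z of bus_plate in the frame of cradle between 0.094 and 0.102 m and angle between the y axis of bus_plate and the y axis of cradle, either way round below 0.14 rad); the robot touches nothing.
It fails at once if a can is tipped over (angle between any of can_slim, can_mid, can_squat's own z axis and vertical above 0.6 rad).
It fails at once if the flux tin or the terminal strip is displaced by more than 25 mm (distance of any of flux_tin, terminal_strip from where it was at the start of the episode above 0.025 m).
It also fails if it takes over 112 s, if anything falls off the work surface, if the arm or the gripper's body presses on something with over 40 N, if the wrist force passes 120 N, or if a joint passes its speed limit or range.

## Robot

A 6-joint arm with a two-finger parallel gripper is mounted at the origin on a cart in front of the work surface, level with it; the furniture and walls round the work are solid. World frame = base frame: x ahead of the robot, y to its left, z up, the work surface at z = 0. Lengths are in m, angles in rad, forces in N, time in s.
With the tool pointing down it reaches from about 0.275 to 0.75 m from the base axis. Payload 10.2 kg.
Tool frame: the origin (TCP) lies midway between the tips of the shut fingers; the grasp point (between the pads) lies 19 mm behind it; z points along the fingers, y is the line along which they close (so a half turn about z gives the same grasp; the last joint's range is limited). The gripper opens to 88 mm and grips with 3 to 60 N. Pads are 18 mm wide; open, the fingers measure 123 mm over their backs; the gripper's body (75 mm by 187 mm) begins 45 mm behind the grasp point.
Start: joints at [0.964, 0.313, 1.498, -0, 1.331, -0.223], TCP at [0.197, 0.487, 0.239] pointing down, gripper open.
Joint ranges: [-2.94, 2.94], [-0.97, 2.17], [0.19, 2.56], [-1.23, 4.37], [0.02, 3.11], [-2.88, 2.88]. Speed limits (rad/s): [2.39, 2.39, 3.01, 3.14, 3.14, 3.14].

## Interface

Orientations are given as a rotation vector (axis times angle).
In Python, from workcell import robot gives the robot as it stands.
- The arm moves only by the tool drive_tool, never from a script. Its argument "motion" is a list that holds one entry, the list of rows, each a list of 7 numbers: the closure, from -1 (fully open) to 1 (shut), then the shift along the tool's x, y, z in m, then the turn, a rotation vector about the tool's x, y, z in degrees. A call has 1 to 8 rows; each row shifts and turns the commanded pose from where the row before left it, along the tool's axes as they then stand; what a row does not reach is not made up. A row lasts 1/12 s, in which the tool goes at most 41.7 mm and 7.16 degrees, less where a joint would pass 70% of its speed; a pose out of reach is approached as far as the arm can. A call is refused whole if a number of a shift passes 0.0417 or a number of a turn 7.16, either way. A call with a gripper value outside its range is refused whole. The fingers move at their own pace and stop on an object; "grip_force" is the grip in N (left out, the last holds). Time passes only in rows, so rows that do not move let the fingers close. It gives the time, the measured TCP pose, the force, the opening and the grip force at its end, in the units of the state.
- robot.get_state(): the state, without advancing time (a new reading comes with each control period).
- robot.grab_frame(name): name is "scene" or "top" or "wrist"; returns a dict with "pixels" (420x560x3 uint8, red, green, blue), "camera_matrix" (3x3 intrinsics, pixels), "R" (3x3) and "t" (3): a world point X has camera coordinates R X + t. Camera axes: x right, y down, z forward; pixel columns grow to the right and rows downward; lengths in m; the calibration is good to about 2 mm. The wrist camera is an equidistant fisheye: a pixel r from the principal point sees the ray r / f radians off the axis. A picture is of the moment at which its call begins. There is no depth.
- robot.close_job(): hands the job in; it is judged then, once.
The state is a dict: "time": time; "qpos": joint angles; "dq": joint speeds; "tau": joint torques, N m; "position": TCP position; "ee_rot": TCP orientation; "wrist_force": force on the tool from outside, world axes, zero at the start; "torque": the same for the moment, N m; "gripper_width": opening from 0.0 (shut) to 1.0 (fully open); "finger_force": force on a finger pad.
Only numpy, scipy, OpenCV 4.12 (cv2) and the standard library are available. Lean on these libraries where they do the work, as an engineer would, in place of code of your own. Each camera call takes 0.05 s, during which the arm holds its last target. There are 200 camera calls.

## Working session

There is one attempt and no reset: what is moved stays moved. The work goes in short steps, Python scripts to look and compute and a tool call to move; the robot and the scene stay as the last step left them, time stands still between calls to the robot, and variables do not carry over. Pictures are saved under pics/ and viewed, at most 14 in all, crops included, and the job is handed in when it is done.

Besides the shell and the picture viewer there is one more tool, called after "Emit:" as name([rows], argument=value, ...), one row to a line, values as JSON. drive_tool: Moves the arm, as the interface text tells. Its arguments: {"type":"object","properties":{"motion":{"type":"array","items":{"type":"array","items":{"type":"array","items":{"type":"number"}}}},"grip_force":{"type":"number"}},"required":["motion"]}

```bash
mkdir -p pics; ls
python3 - <<'E'
from workcell import robot
import cv2,pickle
s=robot.get_state();print(s)
for n in("top","scene"):
    f=robot.grab_frame(n);pickle.dump(f,open(f"{n}0.pkl","wb"))
    cv2.imwrite(f"pics/{n}0.png",f["pixels"][:,:,::-1])
    print(n,f["camera_matrix"],f["R"],f["t"])
E
```

```text
pics
{'time': 0.0, 'qpos': array([ 9.63603748e-01,  3.13418490e-01,  1.49841015e+00,  1.00536587e-05,
        1.33100287e+00, -2.23370977e-01]), 'dq': array([-0.00126645, -0.00104138, -0.0001485 ,  0.00097133, -0.00016623,
       -0.00115428]), 'tau': array([ 1.96545295e-05, -4.02212334e+01, -2.52273971e+01,  6.94861379e-02,
        3.52629181e-02, -8.01749025e-05]), 'position': array([0.19645011, 0.48660207, 0.23818733]), 'ee_rot': array([-5.99118119e-01, -3.08341733e+00,  1.77410144e-03]), 'wrist_force': array([ 0.47687615, -0.00923801, -0.43580266]), 'torque': array([-0.01065266,  0.02512296, -0.01819753]), 'finger_force': 0.0, 'gripper_width': 0.998368036109256}
top [[479.79782854   0.         276.12760508]
 [  0.         479.79782854 205.49479608]
 [  0.           0.           1.        ]] [[-0.02771934 -0.99955461  0.01105526]
 [-0.98837125  0.02575169 -0.14986366]
 [ 0.14951222 -0.01508082 -0.98864486]] [0.02222931 0.51823769 1.08800055]
scene [[390.36472649   0.         291.71385083]
 [  0.         390.36472649 208.9876499 ]
 [  0.           0.           1.        ]] [[ 0.75767667 -0.65239084  0.01767066]
 [-0.27647004 -0.34537917 -0.89681522]
 [ 0.59117712  0.67461057 -0.44205226]] [-0.39420042  0.20415275  0.58421269]
```

View pics/top0.png

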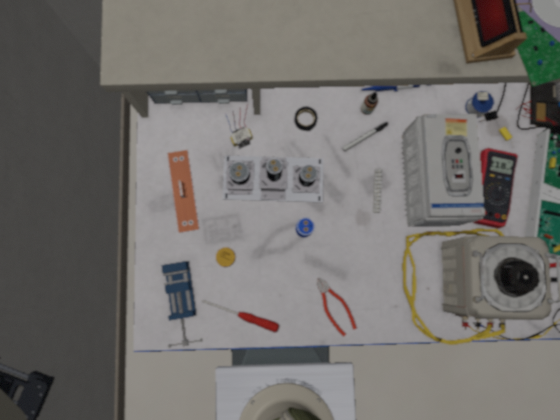

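View pics/scene0.png

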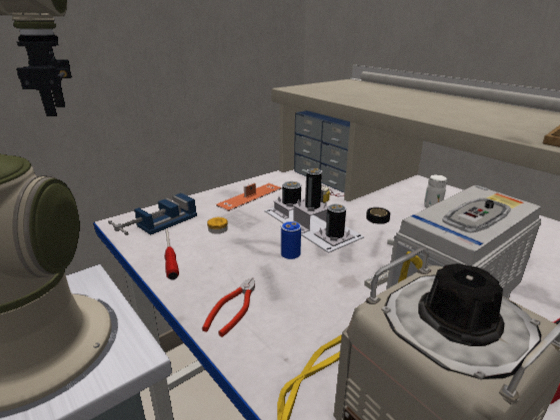

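Top view: the cradle is at about (273,178), the copper plate at (183,190), the flux tin at (226,257), the blue can at (305,228) and the strip at (378,190). An overhead shelf lies behind them. I'll enlarge this area to read pixels more closely.

```bash
cat > h.py <<'E'
import numpy as np,pickle
def ray(f,u,v,z):
    K=f["camera_matrix"];R=f["R"];t=f["t"]
    d=R.T@np.linalg.solve(K,[u,v,1]);c=-R.T@t
    return c+d*(z-c[2])/d[2]
def proj(f,X):
    p=f["camera_matrix"]@(f["R"]@np.array(X)+f["t"]);return p[:2]/p[2]
E
python3 - <<'E'
import cv2,pickle
from h import *
f=pickle.load(open("top0.pkl","rb"));im=f["pixels"][:,:,::-1]
cv2.imwrite("pics/topc.png",cv2.resize(im[140:265,160:330],None,fx=4.7,fy=4.7,interpolation=cv2.INTER_CUBIC))
f=pickle.load(open("scene0.pkl","rb"));im=f["pixels"][:,:,::-1]
cv2.imwrite("pics/scc.png",cv2.resize(im[155:265,205:365],None,fx=5,fy=5,interpolation=cv2.INTER_CUBIC))
E
```

```text
(no output)
```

View pics/topc.png

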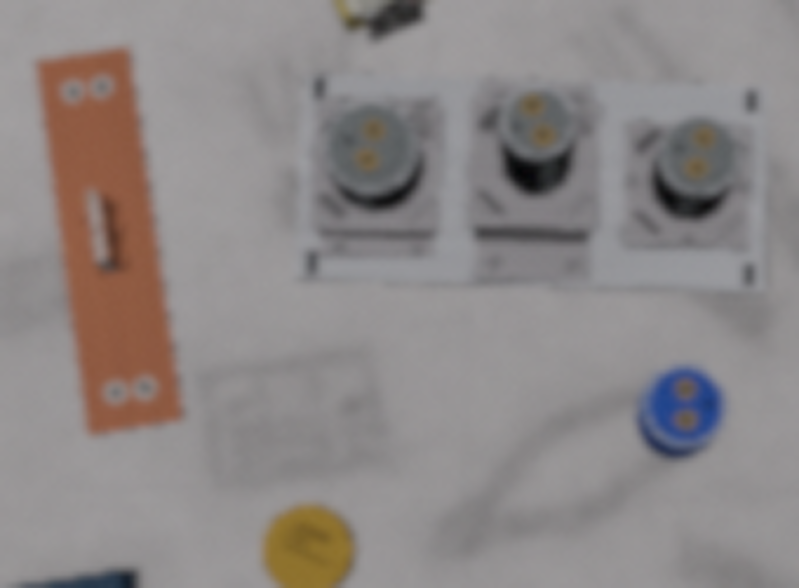

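View pics/scc.png

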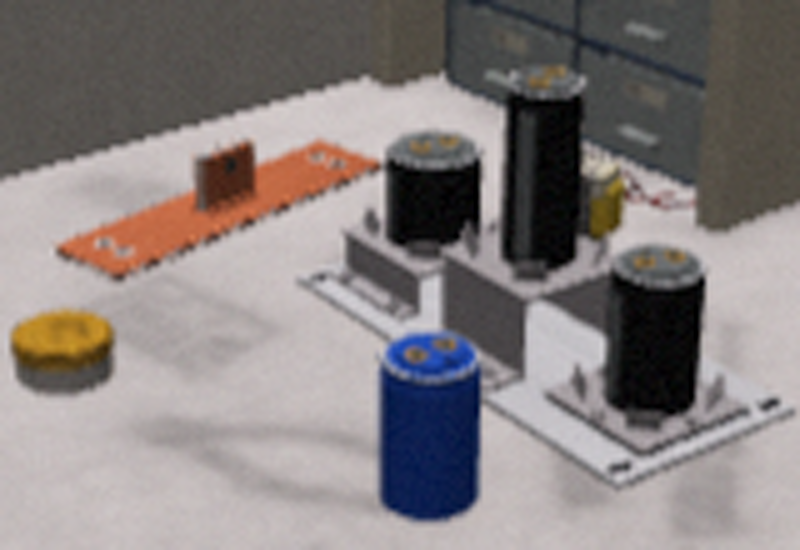

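Run:
```python
from h import *
f=pickle.load(open("top0.pkl","rb"))
P=lambda x,y,z:ray(f,160+(x+.5)/4.7-.5,140+(y+.5)/4.7-.5,z)[:2].round(4)
c=np.array([P(310,72,.004),P(768,90,.004),P(765,292,.004),P(300,280,.004)])
print("cradle",c.tolist(),c.mean(0));l=(c[0]+c[3]-c[1]-c[2])/2;w=(c[0]+c[1]-c[2]-c[3])/2
print(np.linalg.norm(l),np.linalg.norm(w),"yaw deg",np.degrees(np.arctan2(-l[0],l[1])),np.degrees(np.arctan2(w[1],w[0])))
for n,a in dict(squat=(375,148,.078),slim=(537,122,.138),mid=(697,150,.078),blue=(682,403,.07),tin=(309,548,.022)).items():print(n,P(*a))
c=np.array([P(38,60,.005),P(130,48,.005),P(184,418,.005),P(90,433,.005)])
l=(c[0]+c[1]-c[2]-c[3])/2
print("plate",c.mean(0),np.linalg.norm(l),np.degrees(np.arctan2(l[1],l[0])))
c=P(273*0+0,0,0)
for u,v in((102,85),(530,80)):
  for z in(.3,.4,.5):print("shelf",z,ray(f,u,v,z).round(3))
f=pickle.load(open("scene0.pkl","rb"))
for u,v in ((273,88),(274,101)): print([ray(f,u,v,z).round(2).tolist() for z in(.25,.3,.35,.4)])
```

```text
cradle [[0.6529, 0.1286], [0.6372, -0.1108], [0.5302, -0.1047], [0.5427, 0.135]] [0.59075  0.012025]
0.2399646067652478 0.10877969709463255 yaw deg -3.368563801097729 -3.293775835430801
squat [0.5945 0.0907]
slim [0.5913 0.0123]
mid [ 0.5896 -0.0661]
blue [ 0.4667 -0.0549]
tin [0.4041 0.1304]
plate [0.567375 0.232525] 0.19767919718574334 8.011231612856017
shelf 0.3 [0.714 0.33  0.3  ]
shelf 0.4 [0.672 0.294 0.4  ]
shelf 0.5 [0.629 0.259 0.5  ]
shelf 0.3 [ 0.706 -0.473  0.3  ]
shelf 0.4 [ 0.664 -0.414  0.4  ]
shelf 0.5 [ 0.622 -0.356  0.5  ]
[[0.78, 0.4, 0.25], [0.59, 0.15, 0.3], [0.39, -0.1, 0.35], [0.2, -0.34, 0.4]]
[[0.65, 0.23, 0.25], [0.49, 0.03, 0.3], [0.33, -0.18, 0.35], [0.17, -0.38, 0.4]]
```

The order along the row is squat on the mid seat (left), slim on the high seat (centre) and mid on the low seat (right). Cradle centre is about (0.591, 0.012) with yaw -3.4°. I'll turn the tool so it closes along the cradle's x axis, then travel to the mid can.

Emit:
drive_tool([
  [[-1, 0, 0, 0, 0, 0, 7.14], [-1, 0, 0, 0, 0, 0, 7.14], [-1, 0, 0, 0, 0, 0, 7.14], [-1, 0, 0, 0, 0, 0, 7.14], [-1, 0, 0, 0, 0, 0, 7.14], [-1, 0, 0, 0, 0, 0, 7.14], [-1, 0, 0, 0, 0, 0, 7.14], [-1, 0, 0, 0, 0, 0, 7.14]],
], grip_force=20)

```text
time: 0.77
position: [0.1965, 0.4867, 0.2384]
ee_rot: [2.008, 2.416, -0.001]
wrist_force: [-0.7, -0.2, 0.3]
gripper_width: 1.0
finger_force: 0.0
```

Emit:
drive_tool([
  [[-1, 0, 0, 0, 0, 0, 7.14], [-1, 0, 0, 0, 0, 0, 7.14], [-1, -0.03, 0.024, 0.004, 0, 0, 0], [-1, -0.03, 0.024, 0.004, 0, 0, 0], [-1, -0.03, 0.024, 0.004, 0, 0, 0], [-1, -0.03, 0.024, 0.004, 0, 0, 0], [-1, -0.03, 0.024, 0.004, 0, 0, 0], [-1, -0.03, 0.024, 0.004, 0, 0, 0]],
])

```text
time: 1.43
position: [0.3302, 0.2969, 0.2144]
ee_rot: [-2.286, -2.155, 0.0]
wrist_force: [1.0, 0.0, 0.1]
gripper_width: 1.003
finger_force: 0.0
```

```bash
cat >> h.py <<'E'
from scipy.spatial.transform import Rotation as Ro
def need(p,yawdeg):
    "tool-frame shift and turn about tool z to bring TCP to p with tool y at yawdeg"
    from workcell import robot
    s=robot.get_state();R=Ro.from_rotvec(s["ee_rot"]).as_matrix()
    y=np.radians(yawdeg);Y=np.array([np.cos(y),np.sin(y),0]);Z=np.array([0,0,-1.]);T=np.c_[np.cross(Y,Z),Y,Z]
    print("t",round(s["time"],2),"pos",s["position"].round(4),"shift",(R.T@(np.array(p)-s["position"])).round(4),"turn",np.degrees(Ro.from_matrix(R.T@T).as_rotvec()).round(2),"F",s["wrist_force"].round(1),"w",round(s["gripper_width"]*88,1),"q",s["qpos"].round(2))
E
python3 -c "
from h import *
need([.5896,-.0661,.039],-3.4)"
```

```text
t 1.43 pos [0.3302 0.2969 0.2144] shift [-0.3471  0.2804  0.1754] turn [-0.01  0.01  0.03] F [1.  0.  0.1] w 88.2 q [0.47 0.16 1.76 0.   1.22 0.53]
```

Emit:
drive_tool([
  [[-1, -0.029, 0.0234, 0.004, 0, 0, 0], [-1, -0.029, 0.0234, 0.004, 0, 0, 0], [-1, -0.029, 0.0234, 0.004, 0, 0, 0], [-1, -0.029, 0.0234, 0.004, 0, 0, 0], [-1, -0.029, 0.0234, 0.004, 0, 0, 0], [-1, -0.029, 0.0234, 0.004, 0, 0, 0], [-1, -0.029, 0.0234, 0.004, 0, 0, 0], [-1, -0.029, 0.0234, 0.004, 0, 0, 0]],
])

```text
time: 2.1
position: [0.5035, 0.0542, 0.1823]
ee_rot: [-2.286, -2.154, 0.0]
wrist_force: [-0.3, 0.9, 0.7]
gripper_width: 1.003
finger_force: 0.0
```

Emit:
drive_tool([
  [[-1, -0.029, 0.0234, 0.004, 0, 0, 0], [-1, -0.029, 0.0234, 0.004, 0, 0, 0], [-1, -0.029, 0.0234, 0.004, 0, 0, 0], [-1, -0.029, 0.0234, 0.004, 0, 0, 0], [-1, 0, 0, 0, 0, 0, 0], [-1, 0, 0, 0, 0, 0, 0]],
])

```text
time: 2.6
position: [0.5894, -0.0665, 0.1655]
ee_rot: [-2.287, -2.151, 0.001]
wrist_force: [0.3, 0.2, 0.5]
gripper_width: 1.001
finger_force: 0.0
```

```bash
python3 -c "
from h import *
need([.5896,-.0661,.039],-3.4)
from workcell import robot
import cv2
f=robot.grab_frame('wrist');pickle.dump(f,open('w1.pkl','wb'));cv2.imwrite('pics/w1.png',f['pixels'][:,:,::-1]);print(f['camera_matrix'],f['R'],f['t'])"
```

```text
t 2.6 pos [ 0.5894 -0.0665  0.1655] shift [0.0003 0.0004 0.1265] turn [-0.1  -0.03 -0.11] F [0.3 0.2 0.5] w 88.1 q [-0.31  0.52  1.38  0.    1.24 -0.25]
[[325.1922621    0.         276.25108732]
 [  0.         325.1922621  209.65885869]
 [  0.           0.           1.        ]] [[ 0.99810196 -0.0615564  -0.00181139]
 [-0.05777598 -0.94617573  0.31845475]
 [-0.02131682 -0.31774566 -0.94793633]] [-0.59216108 -0.04857057  0.31292593]
```

View pics/w1.png

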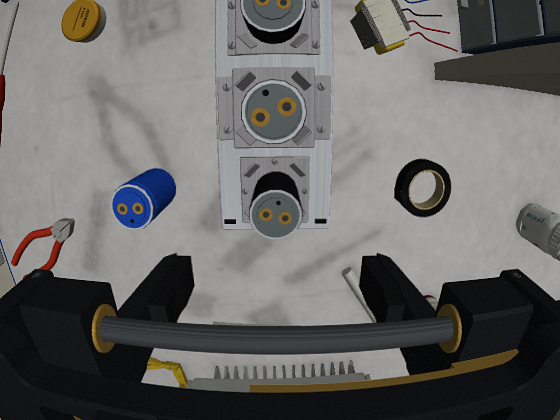

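Wrist view: mid can top centre at (275,209), slim top at (274,110), cradle end corners at (222,229) and (331,229). The gripper is clear. I'll cross-check these with the fisheye model.

```bash
cat >> h.py <<'E'
def fray(f,u,v,z):
    K=f["camera_matrix"];a=np.array([u-K[0,2],v-K[1,2]])/K[0,0];r=np.linalg.norm(a)+1e-9
    d=f["R"].T@np.r_[a/r*np.sin(r),np.cos(r)];c=-f["R"].T@f["t"]
    return c+d*(z-c[2])/d[2]
E
python3 -c "
from h import *
f=pickle.load(open('w1.pkl','rb'))
for n,u,v,z in (('mid',275,209,.078),('slim',274,110,.138),('endL',222,229,.004),('endR',331,229,.004),('high seat TL',233,67,.048),('TR',315,67,.048),('BL',233,147,.048),('BR',314,147,.048),('lowTL',241,158,.008),('lowTR',310,157,.008)):print(n,fray(f,u,v,z).round(4))"
```

```text
mid [ 0.5888 -0.0605  0.078 ]
slim [0.5932 0.0141 0.138 ]
endL [ 0.5311 -0.1034  0.004 ]
endR [ 0.6428 -0.1102  0.004 ]
high seat TL [0.5621 0.0501 0.048 ]
TR [0.6269 0.0459 0.048 ]
BL [ 0.5571 -0.0152  0.048 ]
BR [ 0.623  -0.0193  0.048 ]
lowTL [ 0.558  -0.0311  0.008 ]
lowTR [ 0.6231 -0.0342  0.008 ]
```

Emit:
drive_tool([
  [[-1, 0.002, 0, 0.025, 0, 0, 0], [-1, 0, 0, 0.03, 0, 0, 0], [-1, 0, 0, 0.03, 0, 0, 0], [-1, 0, 0, 0.025, 0, 0, 0], [-1, 0, 0, 0.016, 0, 0, 0], [-1, 0, 0, 0, 0, 0, 0], [1, 0, 0, 0, 0, 0, 0], [1, 0, 0, 0, 0, 0, 0]],
])

```text
time: 3.32
position: [0.5901, -0.0629, 0.0424]
ee_rot: [2.284, 2.154, 0.002]
wrist_force: [0.3, 0.9, 0.2]
gripper_width: 0.872
finger_force: 0.0
```

Emit:
drive_tool([
  [[1, 0, 0, 0, 0, 0, 0], [1, 0, 0, 0, 0, 0, 0], [1, 0, 0, 0, 0, 0, 0], [1, 0, 0, 0, 0, 0, 0], [1, 0, 0, 0, 0, 0, 0]],
])

```text
time: 3.73
position: [0.5896, -0.0634, 0.041]
ee_rot: [2.286, 2.155, 0.0]
wrist_force: [-3.3, -0.5, 2.5]
gripper_width: 0.493
finger_force: 1.7
```

Emit:
drive_tool([
  [[1, 0, 0, 0, 0, 0, 0], [1, 0, 0, 0, 0, 0, 0], [1, 0, 0, -0.01, 0, 0, 0], [1, 0, 0, -0.02, 0, 0, 0], [1, 0, 0, -0.025, 0, 0, 0], [1, 0, 0, -0.025, 0, 0, 0], [1, 0, -0.01, -0.01, 0, 0, 0], [1, 0, -0.02, 0, 0, 0, 0]],
])

```text
time: 4.4
position: [0.5614, -0.0621, 0.1339]
ee_rot: [2.282, 2.151, 0.005]
wrist_force: [0.9, -1.4, -0.8]
gripper_width: 0.469
finger_force: 20.0
```

Emit:
drive_tool([
  [[1, 0.01, -0.024, 0, 0, 0, 0], [1, 0.016, -0.025, 0, 0, 0, 0], [1, 0.02, -0.025, 0, 0, 0, 0], [1, 0.02, -0.02, 0, 0, 0, 0], [1, 0.02, -0.009, 0, 0, 0, 0], [1, 0, 0, 0, 0, 0, 0], [1, 0, 0, 0, 0, 0, 0]],
])

```text
time: 4.98
position: [0.4619, 0.0308, 0.1314]
ee_rot: [2.284, 2.156, 0.001]
wrist_force: [0.2, -0.3, -1.3]
gripper_width: 0.469
finger_force: 20.0
```

```bash
python3 -c "
from h import *
need([.462,.03,.034],-3.4)
from workcell import robot
import cv2
f=robot.grab_frame('scene');pickle.dump(f,open('s1.pkl','wb'));cv2.imwrite('pics/s1.png',f['pixels'][:,:,::-1])"
```

```text
t 4.98 pos [0.4619 0.0308 0.1314] shift [-0.0008  0.      0.0974] turn [0.06 0.01 0.1 ] F [ 0.2 -0.3 -1.3] w 41.2 q [-0.19  0.3   1.82 -0.    1.02 -0.13]
```

View pics/s1.png

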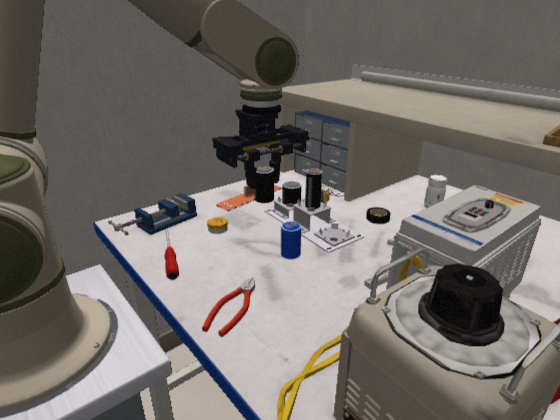

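The mid can is held upright over the clear spot, and the low seat is empty. Next I'll lower it.

Emit:
drive_tool([
  [[1, -0.001, 0, 0.02, 0, 0, 0], [1, 0, 0, 0.03, 0, 0, 0], [1, 0, 0, 0.025, 0, 0, 0], [1, 0, 0, 0.012, 0, 0, 0], [1, 0, 0, 0.006, 0, 0, 0], [1, 0, 0, 0.002, 0, 0, 0], [1, 0, 0, 0, 0, 0, 0], [1, 0, 0, 0, 0, 0, 0]],
])

```text
time: 5.7
position: [0.4625, 0.029, 0.0365]
ee_rot: [2.286, 2.154, 0.001]
wrist_force: [-0.1, 0.2, -1.6]
gripper_width: 0.467
finger_force: 20.0
```

```bash
python3 -c "
from h import *
need([.462,.03,.034],-3.4)"
```

```text
t 5.7 pos [0.4625 0.029  0.0365] shift [ 0.001  -0.0006  0.0025] turn [ 0.09  0.01 -0.01] F [-0.1  0.2 -1.6] w 41.1 q [-0.19  0.46  1.9  -0.    0.78 -0.13]
```

Emit:
drive_tool([
  [[1, 0, 0, 0.002, 0, 0, 0], [1, 0, 0, 0.0015, 0, 0, 0], [1, 0, 0, 0, 0, 0, 0], [1, 0, 0, 0, 0, 0, 0]],
])

```text
time: 6.03
position: [0.4623, 0.0292, 0.0329]
ee_rot: [2.285, 2.154, 0.001]
wrist_force: [-1.3, -0.8, 4.8]
gripper_width: 0.468
finger_force: 20.0
```

Emit:
drive_tool([
  [[-1, 0, 0, 0, 0, 0, 0], [-1, 0, 0, 0, 0, 0, 0], [-1, 0, 0, 0, 0, 0, 0], [-1, 0, 0, 0, 0, 0, 0], [-1, 0, 0, 0, 0, 0, 0], [-1, 0, 0, -0.01, 0, 0, 0], [-1, 0, 0, -0.02, 0, 0, 0], [-1, 0, 0, -0.03, 0, 0, 0]],
])

```text
time: 6.7
position: [0.4606, 0.0295, 0.092]
ee_rot: [-2.284, -2.152, 0.004]
wrist_force: [0.3, 0.7, 0.2]
gripper_width: 0.998
finger_force: 0.0
```

Emit:
drive_tool([
  [[-1, 0, 0, -0.035, 0, 0, 0], [-1, 0, 0, -0.035, 0, 0, 0], [-1, -0.001, 0.02, -0.005, 0, 0, 0], [-1, -0.002, 0.035, 0, 0, 0, 0], [-1, -0.002, 0.035, 0, 0, 0, 0], [-1, -0.002, 0.03, 0, 0, 0, 0], [-1, 0, 0.01, 0, 0, 0, 0], [-1, 0, 0, 0, 0, 0, 0]],
])

```text
time: 7.37
position: [0.5925, 0.0143, 0.1672]
ee_rot: [2.286, 2.154, 0.0]
wrist_force: [0.3, 0.7, 1.0]
gripper_width: 1.0
finger_force: 0.0
```

```bash
python3 -c "
from h import *
need([.5925,.0138,.094],-3.4)
from workcell import robot
import cv2
f=robot.grab_frame('wrist');pickle.dump(f,open('w2.pkl','wb'));cv2.imwrite('pics/w2.png',f['pixels'][:,:,::-1])"
```

```text
t 7.37 pos [0.5925 0.0143 0.1672] shift [-0.0005  0.      0.0732] turn [ 0.02 -0.   -0.  ] F [0.3 0.7 1. ] w 88.0 q [-0.17  0.52  1.38  0.    1.24 -0.11]
```

View pics/w2.png

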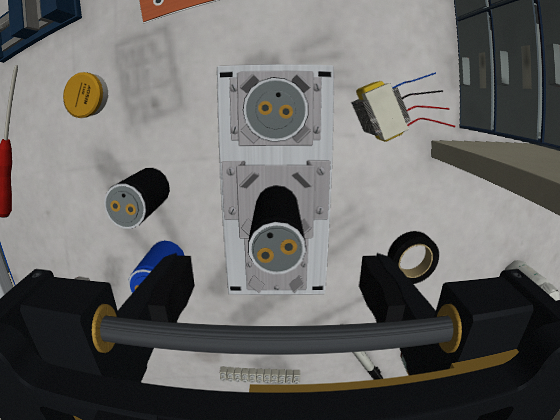

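The mid can stands on the bench, its top at (127,205). Slim's top is at (277,249), squat's at (277,109), and the far cradle corners are at (220,66) and (333,66). I'll measure from these.

```bash
python3 -c "
from h import *
f=pickle.load(open('w2.pkl','rb'))
for n,u,v,z in (('midbench',127,205,.07),('slim',277,249,.138),('squat',277,109,.078),('cTL',219,66,.004),('cTR',333,66,.004),('cBL',229,294,.004),('cBR',326,294,.004),('midseatTL',239,73,.028),('TR',311,73,.028),('BL',239,144,.028),('BR',312,144,.028)):print(n,fray(f,u,v,z).round(4))"
```

```text
midbench [0.4673 0.0281 0.07  ]
slim [0.593  0.0147 0.138 ]
squat [0.5979 0.0944 0.078 ]
cTL [0.5465 0.1388 0.004 ]
cTR [0.6528 0.1324 0.004 ]
cBL [ 0.5319 -0.1033  0.004 ]
cBR [ 0.6418 -0.11    0.004 ]
midseatTL [0.5674 0.1276 0.028 ]
TR [0.629  0.1239 0.028 ]
BL [0.5628 0.0651 0.028 ]
BR [0.6269 0.0613 0.028 ]
```

Emit:
drive_tool([
  [[-1, 0, 0, 0.02, 0, 0, 0], [-1, 0, 0, 0.025, 0, 0, 0], [-1, 0, 0, 0.02, 0, 0, 0], [-1, 0, 0, 0.008, 0, 0, 0], [-1, 0, 0, 0, 0, 0, 0], [1, 0, 0, 0, 0, 0, 0], [1, 0, 0, 0, 0, 0, 0], [1, 0, 0, 0, 0, 0, 0]],
])

```text
time: 8.08
position: [0.5916, 0.0146, 0.0957]
ee_rot: [2.285, 2.154, 0.002]
wrist_force: [-0.2, -0.2, 0.3]
gripper_width: 0.798
finger_force: 0.0
```

Emit:
drive_tool([
  [[1, 0, 0, 0, 0, 0, 0], [1, 0, 0, 0, 0, 0, 0], [1, 0, 0, 0, 0, 0, 0], [1, 0, 0, 0, 0, 0, 0], [1, 0, 0, 0, 0, 0, 0], [1, 0, 0, 0, 0, 0, 0], [1, 0, 0, 0, 0, 0, 0]],
])

```text
time: 8.67
position: [0.5913, 0.0146, 0.0943]
ee_rot: [2.286, 2.155, 0.0]
wrist_force: [0.9, 1.1, 0.1]
gripper_width: 0.402
finger_force: 19.9
```

Gripped at 35 mm, so slim is held. I'll lift it and carry it to the low seat.

Emit:
drive_tool([
  [[1, 0, 0, -0.01, 0, 0, 0], [1, 0, 0, -0.02, 0, 0, 0], [1, 0, 0, -0.015, 0, 0, 0], [1, -0.01, 0, 0, 0, 0, 0], [1, -0.025, 0.001, 0, 0, 0, 0], [1, -0.025, 0, 0, 0, 0, 0], [1, -0.0205, 0, 0, 0, 0, 0], [1, 0, 0, 0, 0, 0, 0]],
])

```text
time: 9.33
position: [0.5868, -0.0696, 0.1385]
ee_rot: [-2.29, -2.151, 0.002]
wrist_force: [0.6, 0.7, -1.9]
gripper_width: 0.403
finger_force: 19.9
```

Emit:
drive_tool([
  [[1, 0, 0, 0.01, 0, 0, 0], [1, 0, 0, 0.025, 0, 0, 0], [1, 0, 0, 0.025, 0, 0, 0], [1, 0, 0, 0.012, 0, 0, 0], [1, 0, 0, 0.006, 0, 0, 0], [1, 0, 0, 0, 0, 0, 0], [1, 0, 0, 0, 0, 0, 0]],
])

```text
time: 9.92
position: [0.5878, -0.0656, 0.0619]
ee_rot: [2.285, 2.155, 0.001]
wrist_force: [-0.6, -0.2, -1.6]
gripper_width: 0.399
finger_force: 19.9
```

```bash
python3 -c "
from h import *
need([.5878,-.0659,.0543],-3.4)"
```

```text
t 9.92 pos [ 0.5878 -0.0656  0.0619] shift [-0.0003 -0.      0.0076] turn [0.05 0.01 0.04] F [-0.6 -0.2 -1.6] w 35.1 q [-0.31  0.64  1.49  0.    1.01 -0.25]
```

Emit:
drive_tool([
  [[1, 0, 0, 0.004, 0, 0, 0], [1, 0, 0, 0.003, 0, 0, 0], [1, 0, 0, 0.001, 0, 0, 0], [1, 0, 0, 0, 0, 0, 0], [1, 0, 0, 0, 0, 0, 0]],
])

```text
time: 10.33
position: [0.5879, -0.0659, 0.0542]
ee_rot: [2.285, 2.154, 0.001]
wrist_force: [-0.2, 0.6, 5.5]
gripper_width: 0.404
finger_force: 20.0
```

Emit:
drive_tool([
  [[-1, 0, 0, 0, 0, 0, 0], [-1, 0, 0, 0, 0, 0, 0], [-1, 0, 0, 0, 0, 0, 0], [-1, 0, 0, 0, 0, 0, 0], [-1, 0, 0, 0, 0, 0, 0], [-1, 0, 0, -0.015, 0, 0, 0], [-1, 0, 0, -0.03, 0, 0, 0], [-1, 0, 0, -0.03, 0, 0, 0]],
])

```text
time: 11.0
position: [0.5868, -0.0656, 0.1284]
ee_rot: [-2.285, -2.153, 0.002]
wrist_force: [-0.2, -0.3, 0.3]
gripper_width: 0.981
finger_force: 0.0
```

Emit:
drive_tool([
  [[-1, 0.01, 0, 0, 0, 0, 0], [-1, 0.03, 0, 0, 0, 0, 0], [-1, 0.035, 0, 0, 0, 0, 0], [-1, 0.035, 0, 0, 0, 0, 0], [-1, 0.03, 0, 0, 0, 0, 0], [-1, 0.02, 0, 0, 0, 0, 0], [-1, 0, 0, 0, 0, 0, 0], [-1, 0, 0, 0, 0, 0, 0]],
])

```text
time: 11.67
position: [0.5967, 0.0946, 0.1278]
ee_rot: [-2.284, -2.157, 0.001]
wrist_force: [-0.2, 0.3, -0.3]
gripper_width: 1.0
finger_force: 0.0
```

```bash
python3 -c "
from h import *
need([.597,.0938,.037],-3.4)
from workcell import robot
import cv2
f=robot.grab_frame('top');pickle.dump(f,open('t2.pkl','wb'));cv2.imwrite('pics/t2.png',cv2.resize(f['pixels'][140:265,160:330,::-1],None,fx=4.7,fy=4.7,interpolation=cv2.INTER_CUBIC))"
```

```text
t 11.67 pos [0.5967 0.0946 0.1278] shift [-0.0007  0.0004  0.0908] turn [-0.02  0.01  0.11] F [-0.2  0.3 -0.3] w 88.0 q [-0.04  0.59  1.39 -0.    1.17  0.02]
```

View pics/t2.png

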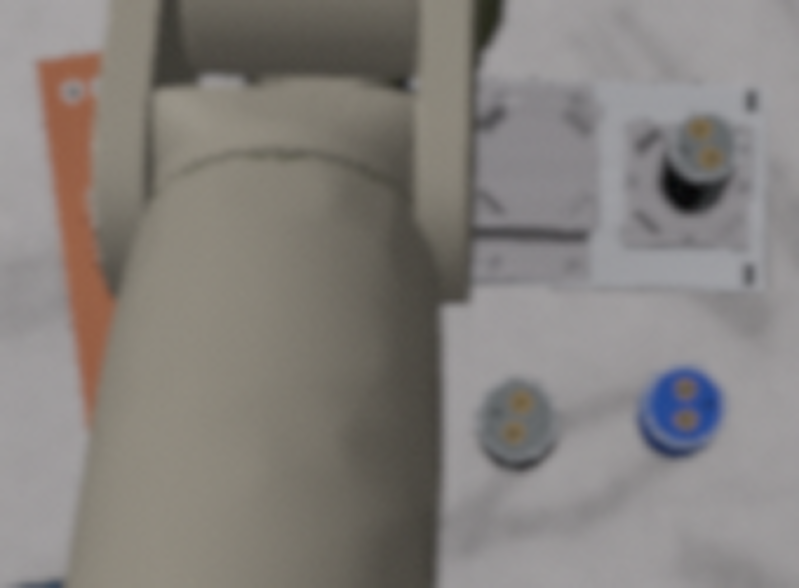

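Slim stands upright at home on the low seat, and the mid can is at (517,420) on the bench. Squat is next.

Emit:
drive_tool([
  [[-1, -0.0005, 0, 0.02, 0, 0, 0], [-1, 0, 0, 0.03, 0, 0, 0], [-1, 0, 0, 0.025, 0, 0, 0], [-1, 0, 0, 0.0145, 0, 0, 0], [-1, 0, 0, 0, 0, 0, 0], [1, 0, 0, 0, 0, 0, 0], [1, 0, 0, 0, 0, 0, 0], [1, 0, 0, 0, 0, 0, 0]],
])

```text
time: 12.38
position: [0.5976, 0.093, 0.0402]
ee_rot: [2.285, 2.153, 0.003]
wrist_force: [-0.6, -0.3, -0.1]
gripper_width: 0.794
finger_force: 0.0
```

Emit:
drive_tool([
  [[1, 0, 0, 0, 0, 0, 0], [1, 0, 0, 0, 0, 0, 0], [1, 0, 0, 0, 0, 0, 0], [1, 0, 0, 0, 0, 0, 0], [1, 0, 0, 0, 0, 0, 0], [1, 0, 0, 0, 0, 0, 0]],
])

```text
time: 12.88
position: [0.5969, 0.0935, 0.0391]
ee_rot: [2.286, 2.155, 0.0]
wrist_force: [-1.9, -0.5, 3.8]
gripper_width: 0.542
finger_force: 20.0
```

```bash
python3 -c "
from h import *
need([.5925,.014,.057],-3.4)"
```

```text
t 12.88 pos [0.5969 0.0935 0.0391] shift [-0.0796  0.0003 -0.0179] turn [0.02 0.   0.01] F [-1.9 -0.5  3.8] w 47.7 q [-0.04  0.7   1.45 -0.    0.99  0.02]
```

Emit:
drive_tool([
  [[1, 0, 0, -0.01, 0, 0, 0], [1, 0, 0, -0.025, 0, 0, 0], [1, 0, 0, -0.02, 0, 0, 0], [1, -0.01, 0, 0, 0, 0, 0], [1, -0.025, 0, 0, 0, 0, 0], [1, -0.025, 0, 0, 0, 0, 0], [1, -0.0195, 0, 0, 0, 0, 0], [1, 0, 0, 0, 0, 0, 0]],
])

```text
time: 13.55
position: [0.5916, 0.0105, 0.0929]
ee_rot: [-2.289, -2.151, 0.002]
wrist_force: [-0.1, -0.2, -1.3]
gripper_width: 0.539
finger_force: 20.0
```

Emit:
drive_tool([
  [[1, 0, 0, 0, 0, 0, 0], [1, 0, 0, 0.015, 0, 0, 0], [1, 0, 0, 0.01, 0, 0, 0], [1, 0, 0, 0.004, 0, 0, 0], [1, 0, 0, 0, 0, 0, 0], [1, 0, 0, 0, 0, 0, 0]],
])

```text
time: 14.05
position: [0.5921, 0.0145, 0.0646]
ee_rot: [-2.285, -2.155, 0.0]
wrist_force: [0.1, -0.4, -0.8]
gripper_width: 0.54
finger_force: 20.0
```

```bash
python3 -c "
from h import *
need([.5925,.014,.059],-3.4)
from workcell import robot
import cv2
f=robot.grab_frame('scene');pickle.dump(f,open('s2.pkl','wb'));cv2.imwrite('pics/s2.png',cv2.resize(f['pixels'][125:265,205:385,::-1],None,fx=4.2,fy=4.2,interpolation=cv2.INTER_CUBIC))"
```

```text
t 14.05 pos [0.5921 0.0145 0.0646] shift [-0.0005  0.0004  0.0056] turn [-0.02 -0.    0.04] F [ 0.1 -0.4 -0.8] w 47.5 q [-0.17  0.64  1.48  0.    1.02 -0.11]
```

View pics/s2.png

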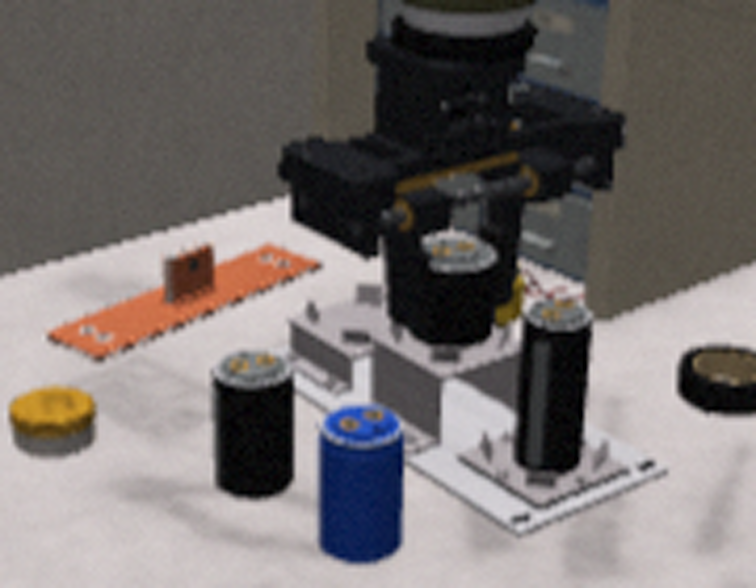

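Squat hovers centred over the high seat. I'll lower it, release, and return to the mid can.

Emit:
drive_tool([
  [[1, 0, 0, 0.003, 0, 0, 0], [1, 0, 0, 0.002, 0, 0, 0], [1, 0, 0, 0.001, 0, 0, 0], [1, 0, 0, 0, 0, 0, 0], [1, 0, 0, 0, 0, 0, 0]],
])

```text
time: 14.52
position: [0.5922, 0.0141, 0.0591]
ee_rot: [2.286, 2.155, 0.0]
wrist_force: [-2.2, 0.5, 3.8]
gripper_width: 0.538
finger_force: 20.0
```

Emit:
drive_tool([
  [[-1, 0, 0, 0, 0, 0, 0], [-1, 0, 0, 0, 0, 0, 0], [-1, 0, 0, 0, 0, 0, 0], [-1, 0, 0, 0, 0, 0, 0], [-1, 0, 0, 0, 0, 0, 0], [-1, 0, 0, -0.015, 0, 0, 0], [-1, 0, 0, -0.03, 0, 0, 0], [-1, 0, 0, -0.025, 0, 0, 0]],
])

```text
time: 15.18
position: [0.592, 0.0141, 0.1297]
ee_rot: [-2.286, -2.154, 0.001]
wrist_force: [0.5, 0.4, 0.6]
gripper_width: 0.998
finger_force: 0.0
```

Emit:
drive_tool([
  [[-1, 0.001, -0.01, 0, 0, 0, 0], [-1, 0.001, -0.03, 0, 0, 0, 0], [-1, 0.001, -0.03, 0, 0, 0, 0], [-1, 0.002, -0.03, 0, 0, 0, 0], [-1, 0.002, -0.02, 0, 0, 0, 0], [-1, 0, -0.0105, 0, 0, 0, 0], [-1, 0, 0, 0, 0, 0, 0], [-1, 0, 0, 0, 0, 0, 0]],
])

```text
time: 15.85
position: [0.4627, 0.0287, 0.1291]
ee_rot: [2.286, 2.154, 0.001]
wrist_force: [0.3, -0.1, 0.2]
gripper_width: 1.001
finger_force: 0.0
```

```bash
python3 -c "
from h import *
need([.4623,.029,.033],-3.4)
from workcell import robot
import cv2
f=robot.grab_frame('wrist');pickle.dump(f,open('w3.pkl','wb'));cv2.imwrite('pics/w3.png',f['pixels'][:,:,::-1])"
```

```text
t 15.85 pos [0.4627 0.0287 0.1291] shift [ 0.0003 -0.0005  0.0961] turn [0.06 0.01 0.  ] F [ 0.3 -0.1  0.2] w 88.1 q [-0.19  0.3   1.82 -0.    1.01 -0.13]
```

View pics/w3.png

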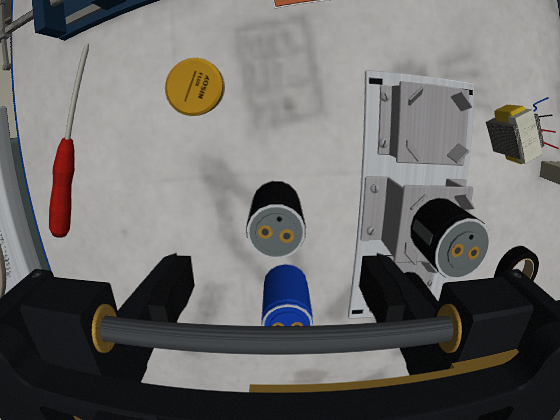

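The mid can is between the fingers, top at (276,232), and squat sits on the high seat.

Emit:
drive_tool([
  [[-1, 0, 0, 0.02, 0, 0, 0], [-1, 0, 0, 0.03, 0, 0, 0], [-1, 0, 0, 0.03, 0, 0, 0], [-1, 0, 0, 0.016, 0, 0, 0], [-1, 0, 0, 0, 0, 0, 0], [1, 0, 0, 0, 0, 0, 0], [1, 0, 0, 0, 0, 0, 0], [1, 0, 0, 0, 0, 0, 0]],
])

```text
time: 16.57
position: [0.4633, 0.0286, 0.0339]
ee_rot: [2.285, 2.153, 0.002]
wrist_force: [0.6, 0.0, -0.2]
gripper_width: 0.799
finger_force: 0.0
```

Emit:
drive_tool([
  [[1, 0, 0, 0, 0, 0, 0], [1, 0, 0, 0, 0, 0, 0], [1, 0, 0, 0, 0, 0, 0], [1, 0, 0, 0, 0, 0, 0], [1, 0, 0, 0, 0, 0, 0], [1, 0, 0, 0, 0, 0, 0], [1, 0, 0, 0, 0, 0, 0]],
])

```text
time: 17.15
position: [0.4623, 0.0288, 0.033]
ee_rot: [2.286, 2.155, 0.0]
wrist_force: [-1.7, -0.1, 4.8]
gripper_width: 0.473
finger_force: 20.0
```

Emit:
drive_tool([
  [[1, 0, 0, -0.01, 0, 0, 0], [1, 0, 0, -0.025, 0, 0, 0], [1, 0, 0, -0.03, 0, 0, 0], [1, 0.01, 0.01, -0.01, 0, 0, 0], [1, 0.018, 0.03, 0, 0, 0, 0], [1, 0.02, 0.035, 0, 0, 0, 0], [1, 0.015, 0.035, 0, 0, 0, 0], [1, 0.01, 0.02, 0, 0, 0, 0]],
])

```text
time: 17.82
position: [0.5988, 0.0953, 0.1082]
ee_rot: [2.285, 2.155, 0.002]
wrist_force: [0.9, 0.5, -1.0]
gripper_width: 0.47
finger_force: 20.0
```

Emit:
drive_tool([
  [[1, 0, 0, 0, 0, 0, 0], [1, 0, 0, 0, 0, 0, 0], [1, 0, 0, 0, 0, 0, 0]],
])

```text
time: 18.07
position: [0.5955, 0.0938, 0.1076]
ee_rot: [-2.286, -2.154, 0.002]
wrist_force: [-1.1, -0.1, -1.7]
gripper_width: 0.472
finger_force: 20.0
```

```bash
python3 -c "
from h import *
need([.597,.094,.061],-3.4)"
```

```text
t 18.07 pos [0.5955 0.0938 0.1076] shift [0.0003 0.0016 0.0466] turn [-0.08  0.01  0.01] F [-1.1 -0.1 -1.7] w 41.5 q [-0.04  0.61  1.41 -0.    1.13  0.02]
```

Emit:
drive_tool([
  [[1, 0, 0.001, 0.02, 0, 0, 0], [1, 0, 0, 0.015, 0, 0, 0], [1, 0, 0, 0.006, 0, 0, 0], [1, 0, 0, 0.004, 0, 0, 0], [1, 0, 0, 0.002, 0, 0, 0], [1, 0, 0, 0, 0, 0, 0], [1, 0, 0, 0, 0, 0, 0]],
])

```text
time: 18.65
position: [0.5976, 0.0938, 0.0615]
ee_rot: [2.286, 2.154, 0.001]
wrist_force: [0.6, -0.2, -0.4]
gripper_width: 0.471
finger_force: 20.0
```

```bash
python3 -c "
from h import *
need([.597,.094,.061],-3.4)"
```

```text
t 18.65 pos [0.5976 0.0938 0.0615] shift [ 0.0001 -0.0006  0.0005] turn [ 0.07 -0.    0.01] F [ 0.6 -0.2 -0.4] w 41.4 q [-0.04  0.67  1.44  0.    1.03  0.02]
```

Emit:
drive_tool([
  [[1, 0, 0, 0.001, 0, 0, 0], [1, 0, 0, 0, 0, 0, 0], [-1, 0, 0, 0, 0, 0, 0], [-1, 0, 0, 0, 0, 0, 0], [-1, 0, 0, 0, 0, 0, 0], [-1, 0, 0, 0, 0, 0, 0], [-1, 0, 0, 0, 0, 0, 0]],
])

```text
time: 19.23
position: [0.5974, 0.0939, 0.0597]
ee_rot: [2.286, 2.155, 0.0]
wrist_force: [-0.7, -0.1, -0.2]
gripper_width: 0.824
finger_force: 0.0
```

Emit:
drive_tool([
  [[-1, 0, 0, -0.015, 0, 0, 0], [-1, 0, 0, -0.03, 0, 0, 0], [-1, 0, 0, -0.035, 0, 0, 0], [-1, 0.02, -0.005, -0.02, 0, 0, 0], [-1, 0.035, -0.01, 0, 0, 0, 0], [-1, 0.035, -0.01, 0, 0, 0, 0], [-1, 0.03, -0.01, 0, 0, 0, 0], [-1, 0.0165, -0.002, 0, 0, 0, 0]],
])

```text
time: 19.9
position: [0.567, 0.2355, 0.1599]
ee_rot: [-2.283, -2.157, -0.0]
wrist_force: [0.2, -0.2, -0.1]
gripper_width: 0.999
finger_force: 0.0
```

Emit:
drive_tool([
  [[-1, 0, 0, 0, 0, 0, 7.15], [-1, 0, 0, 0, 0, 0, 7.15], [-1, 0, 0, 0, 0, 0, 7.15], [-1, 0, 0, 0, 0, 0, 7.15], [-1, 0, 0, 0, 0, 0, 7.15], [-1, 0, 0, 0, 0, 0, 7.15], [-1, 0, 0, 0, 0, 0, 7.15], [-1, 0, 0, 0, 0, 0, 7.15]],
])

```text
time: 20.57
position: [0.5685, 0.2324, 0.1596]
ee_rot: [-3.041, -0.788, 0.0]
wrist_force: [0.2, -0.3, -0.1]
gripper_width: 1.002
finger_force: 0.0
```

Emit:
drive_tool([
  [[-1, 0, 0, 0, 0, 0, 7.15], [-1, 0, 0, 0, 0, 0, 7.15], [-1, 0, 0, 0, 0, 0, 7.1], [-1, 0, 0, 0, 0, 0, 0], [-1, 0, 0, 0, 0, 0, 0]],
], grip_force=40)

```text
time: 20.98
position: [0.5685, 0.2324, 0.1597]
ee_rot: [-3.133, -0.225, 0.0]
wrist_force: [0.5, 0.7, 0.9]
gripper_width: 1.004
finger_force: 0.0
```

```bash
python3 -c "
from h import *
need([.5674,.2325,.010],-82)
from workcell import robot
import cv2
f=robot.grab_frame('wrist');pickle.dump(f,open('w4.pkl','wb'));cv2.imwrite('pics/w4.png',f['pixels'][:,:,::-1])"
```

```text
t 20.98 pos [0.5685 0.2324 0.1597] shift [-0.001  -0.0003  0.1497] turn [-0.    0.01  0.23] F [0.5 0.7 0.9] w 88.3 q [0.2  0.57 1.32 0.   1.25 1.62]
```

View pics/w4.png

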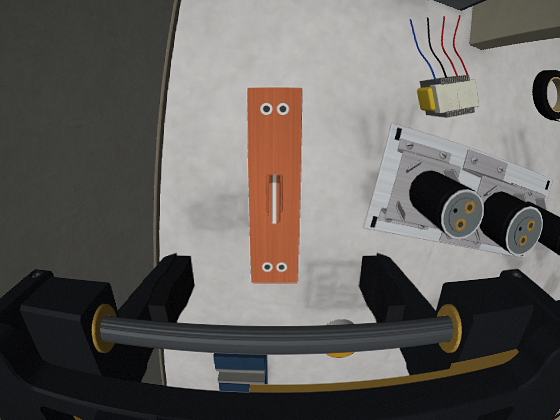

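Mid is home on its seat. Plate corners are at (248,88), (302,88), (298,283) and (251,282). The lug top runs from (277,175) to (277,223), nearly aligned with the gripper.

```bash
python3 -c "
from h import *
f=pickle.load(open('w4.pkl','rb'))
c=np.array([fray(f,u,v,.005)[:2] for u,v in((248,88),(302,88),(298,283),(251,282))]);print(c.round(4).tolist(),c.mean(0))
l=c[0]+c[1]-c[2]-c[3];print(np.linalg.norm(l)/2,np.degrees(np.arctan2(l[1],l[0])))
a,b=fray(f,277,175,.038),fray(f,277,223,.038);print(a,b,(a+b)/2)
need([*c.mean(0),.010],-82)"
```

```text
[[0.6623, 0.2723], [0.6692, 0.2239], [0.4721, 0.1954], [0.4661, 0.2455]] [0.56743086 0.23428077]
0.1986024124870155 7.998261087975326
[0.59246029 0.23578126 0.038     ] [0.54984527 0.22960367 0.038     ] [0.57115278 0.23269247 0.038     ]
t 21.03 pos [0.5685 0.2324 0.1597] shift [-0.0007 -0.002   0.1497] turn [-0.    0.01  0.24] F [ 0.4  0.6 -1.5] w 88.2 q [0.2  0.57 1.32 0.   1.25 1.62]
```

Emit:
drive_tool([
  [[-1, 0, -0.001, 0.025, 0, 0, 0.2], [-1, 0, 0, 0.035, 0, 0, 0], [-1, 0, 0, 0.035, 0, 0, 0], [-1, 0, 0, 0.03, 0, 0, 0], [-1, 0, 0, 0.016, 0, 0, 0], [-1, 0, 0, 0.008, 0, 0, 0], [-1, 0, 0, 0, 0, 0, 0], [1, 0, 0, 0, 0, 0, 0]],
])

```text
time: 21.7
position: [0.5689, 0.2335, 0.0116]
ee_rot: [-3.134, -0.216, -0.002]
wrist_force: [0.6, 0.8, 0.2]
gripper_width: 0.942
finger_force: 0.0
```

Emit:
drive_tool([
  [[1, 0, 0, 0, 0, 0, 0], [1, 0, 0, 0, 0, 0, 0], [1, 0, 0, 0, 0, 0, 0], [1, 0, 0, 0, 0, 0, 0], [1, 0, 0, 0, 0, 0, 0], [1, 0, 0, 0, 0, 0, 0], [1, 0, 0, 0, 0, 0, 0], [1, 0, 0, 0, 0, 0, 0]],
])

```text
time: 22.37
position: [0.5684, 0.2334, 0.0107]
ee_rot: [-3.134, -0.214, 0.0]
wrist_force: [-0.2, 0.4, 0.4]
gripper_width: 0.344
finger_force: 0.0
```

Emit:
drive_tool([
  [[1, 0, 0, 0, 0, 0, 0], [1, 0, 0, 0, 0, 0, 0], [1, 0, 0, 0, 0, 0, 0]],
])

```text
time: 22.62
position: [0.5684, 0.2334, 0.0107]
ee_rot: [-3.134, -0.214, -0.0]
wrist_force: [0.5, -0.4, -0.7]
gripper_width: 0.118
finger_force: 0.4
```

```bash
python3 -c "
from h import *
need([.5674,.2335,.010],-82)"
```

```text
t 22.62 pos [0.5684 0.2334 0.0107] shift [-0.001  -0.0002  0.0007] turn [-0.01 -0.   -0.19] F [ 0.5 -0.4 -0.7] w 10.4 q [0.2  0.76 1.43 0.   0.95 1.63]
```

Emit:
drive_tool([
  [[1, 0, 0, 0, 0, 0, 0], [1, 0, 0, 0, 0, 0, 0], [1, 0, 0, -0.01, 0, 0, 0], [1, 0, 0, -0.03, 0, 0, 0], [1, 0, 0, -0.035, 0, 0, 0], [1, 0, 0, -0.035, 0, 0, 0], [1, 0, 0, -0.03, 0, 0, 0], [1, 0, 0, -0.02, 0, 0, 0]],
])

```text
time: 23.28
position: [0.5688, 0.2334, 0.1747]
ee_rot: [-3.134, -0.214, -0.006]
wrist_force: [0.1, 0.8, -2.9]
gripper_width: 0.11
finger_force: 40.0
```

Emit:
drive_tool([
  [[1, 0, 0, 0, 0, 0, -4], [1, 0, 0, 0, 0, 0, -6], [1, 0, 0, 0, 0, 0, -7], [1, 0, 0, 0, 0, 0, -7], [1, 0, 0, 0, 0, 0, -7], [1, 0, 0, 0, 0, 0, -7], [1, 0, 0, 0, 0, 0, -7], [1, 0, 0, 0, 0, 0, -7]],
])

```text
time: 23.95
position: [0.5681, 0.2332, 0.1711]
ee_rot: [-2.719, -1.574, 0.001]
wrist_force: [0.4, 0.4, -2.1]
gripper_width: 0.11
finger_force: 40.0
```

Emit:
drive_tool([
  [[1, 0, 0, 0, 0, 0, -7], [1, 0, 0, 0, 0, 0, -7], [1, 0, 0, 0, 0, 0, -7], [1, 0, 0, 0, 0, 0, -5.6], [1, 0, 0, 0, 0, 0, 0], [1, 0, 0, 0, 0, 0, 0]],
])

```text
time: 24.45
position: [0.5682, 0.2333, 0.171]
ee_rot: [-2.293, -2.147, 0.0]
wrist_force: [-1.1, -0.9, -3.0]
gripper_width: 0.112
finger_force: 40.0
```

```bash
python3 -c "
from h import *
need([.5925,.014,.16],-3.4)"
```

```text
t 24.45 pos [0.5682 0.2333 0.171 ] shift [-0.2172  0.0387  0.011 ] turn [-0.01  0.   -0.37] F [-1.1 -0.9 -3. ] w 9.8 q [ 0.2   0.56  1.3  -0.    1.27  0.26]
```

Emit:
drive_tool([
  [[1, -0.015, 0.003, 0, 0, 0, -0.3], [1, -0.025, 0.005, 0, 0, 0, 0], [1, -0.035, 0.006, 0, 0, 0, 0], [1, -0.035, 0.006, 0, 0, 0, 0], [1, -0.035, 0.006, 0, 0, 0, 0], [1, -0.035, 0.006, 0, 0, 0, 0], [1, -0.025, 0.005, 0, 0, 0, 0], [1, -0.012, 0.002, 0, 0, 0, 0]],
])

```text
time: 25.12
position: [0.5949, 0.0113, 0.1709]
ee_rot: [2.29, 2.15, -0.001]
wrist_force: [-0.7, -0.2, -3.1]
gripper_width: 0.105
finger_force: 40.0
```

Emit:
drive_tool([
  [[1, 0, 0, 0, 0, 0, 0], [1, 0, 0, 0, 0, 0, 0], [1, 0, 0, 0.015, 0, 0, 0], [1, 0, 0, 0.015, 0, 0, 0], [1, 0, 0, 0.01, 0, 0, 0], [1, 0, 0, 0.006, 0, 0, 0], [1, 0, 0, 0, 0, 0, 0], [1, 0, 0, 0, 0, 0, 0]],
])

```text
time: 25.78
position: [0.5949, 0.015, 0.125]
ee_rot: [2.284, 2.157, 0.0]
wrist_force: [0.5, -0.1, -1.8]
gripper_width: 0.111
finger_force: 40.0
```

```bash
python3 -c "
from h import *
need([.5925,.014,.1087],-3.4)
from workcell import robot
import cv2
f=robot.grab_frame('scene');pickle.dump(f,open('s3.pkl','wb'));cv2.imwrite('pics/s3.png',cv2.resize(f['pixels'][105:265,205:405,::-1],None,fx=3.7,fy=3.7,interpolation=cv2.INTER_CUBIC))"
```

```text
t 25.78 pos [0.5949 0.015  0.125 ] shift [-0.0012 -0.0024  0.0163] turn [ 0.01 -0.    0.13] F [ 0.5 -0.1 -1.8] w 9.8 q [-0.17  0.57  1.42  0.    1.15 -0.11]
```

View pics/s3.png

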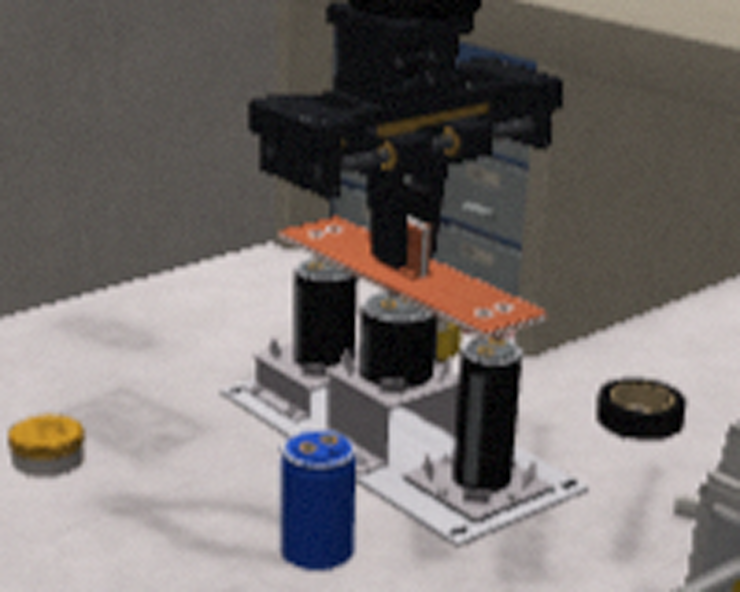

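The plate hovers level over three level tops and runs along the row. I'll lower it gently.

Emit:
drive_tool([
  [[1, -0.001, -0.0024, 0.005, 0, 0, 0], [1, 0, 0, 0.005, 0, 0, 0], [1, 0, 0, 0.003, 0, 0, 0], [1, 0, 0, 0.002, 0, 0, 0], [1, 0, 0, 0.001, 0, 0, 0], [1, 0, 0, 0, 0, 0, 0], [1, 0, 0, 0, 0, 0, 0]],
])

```text
time: 26.42
position: [0.5924, 0.0136, 0.1087]
ee_rot: [2.284, 2.157, 0.0]
wrist_force: [-0.5, 0.1, -2.7]
gripper_width: 0.112
finger_force: 40.0
```

```bash
python3 -c "
from h import *
need([.5925,.014,.1087],-3.4)"
```

```text
t 26.42 pos [0.5924 0.0136 0.1087] shift [0.0004 0.0001 0.    ] turn [0.01 0.   0.1 ] F [-0.5  0.1 -2.7] w 9.8 q [-0.17  0.58  1.45  0.    1.11 -0.12]
```

Force still shows the plate's full weight, so I'll go down by half-millimetres.

Emit:
drive_tool([
  [[1, 0, 0, 0.0005, 0, 0, 0], [1, 0, 0, 0.0005, 0, 0, 0], [1, 0, 0, 0, 0, 0, 0], [1, 0, 0, 0, 0, 0, 0]],
])

```text
time: 26.75
position: [0.5925, 0.0136, 0.1087]
ee_rot: [2.284, 2.156, 0.001]
wrist_force: [-3.1, -0.5, 5.1]
gripper_width: 0.112
finger_force: 40.0
```

Emit:
drive_tool([
  [[1, 0, 0, 0.0004, 0, 0, 0], [1, 0, 0, 0, 0, 0, 0], [1, 0, 0, 0, 0, 0, 0]],
])

```text
time: 27.0
position: [0.5926, 0.0136, 0.1087]
ee_rot: [2.283, 2.156, 0.001]
wrist_force: [-3.3, 0.3, 8.4]
gripper_width: 0.112
finger_force: 40.0
```

Emit:
drive_tool([
  [[1, 0, 0, -0.0005, 0, 0, 0], [1, 0, 0, 0, 0, 0, 0], [-0.5, 0, 0, 0, 0, 0, 0], [-0.5, 0, 0, 0, 0, 0, 0], [-0.5, 0, 0, 0, 0, 0, 0], [-0.5, 0, 0, 0, 0, 0, 0], [-0.5, 0, 0, 0, 0, 0, 0]],
])

```text
time: 27.58
position: [0.5923, 0.0136, 0.1077]
ee_rot: [-2.284, -2.157, 0.0]
wrist_force: [-0.5, 0.3, 0.4]
gripper_width: 0.463
finger_force: 0.0
```

Emit:
drive_tool([
  [[-0.5, 0, 0, -0.01, 0, 0, 0], [-0.5, 0, 0, -0.02, 0, 0, 0], [-0.5, 0, 0, -0.02, 0, 0, 0], [-0.5, 0, -0.02, -0.01, 0, 0, 0], [-0.5, 0, -0.04, 0, 0, 0, 0], [-0.5, 0, -0.04, 0, 0, 0, 0], [-0.5, 0, -0.04, 0, 0, 0, 0], [-0.5, 0, -0.04, 0, 0, 0, 0]],
])

```text
time: 28.25
position: [0.4108, 0.0242, 0.1682]
ee_rot: [2.284, 2.156, 0.001]
wrist_force: [-0.1, -0.0, 1.2]
gripper_width: 0.746
finger_force: 0.0
```

Emit:
drive_tool([
  [[-0.5, -0.04, 0, 0, 0, 0, 0], [-0.5, -0.04, 0, 0, 0, 0, 0], [-0.5, -0.04, 0, 0, 0, 0, 0], [-0.5, -0.04, 0, 0, 0, 0, 0], [-0.5, -0.03, 0, 0, 0, 0, 0], [-0.5, 0, 0, 0, 0, 0, 0], [-0.5, 0, 0, 0, 0, 0, 0]],
])

```text
time: 28.83
position: [0.4016, -0.1667, 0.1683]
ee_rot: [2.287, 2.153, 0.0]
wrist_force: [-0.2, 0.6, 0.4]
gripper_width: 0.749
finger_force: 0.0
```

```bash
python3 -c "
from h import *
from workcell import robot
import cv2
f=robot.grab_frame('top');pickle.dump(f,open('t3.pkl','wb'));g=robot.grab_frame('scene')
a=cv2.resize(f['pixels'][140:265,160:330,::-1],(560,412),interpolation=cv2.INTER_CUBIC)[:300]
b=cv2.resize(g['pixels'][155:255,205:391,::-1],(560,301),interpolation=cv2.INTER_CUBIC)
cv2.imwrite('pics/t3.png',np.vstack([a,b])[:600])"
```

```text
(no output)
```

View pics/t3.png

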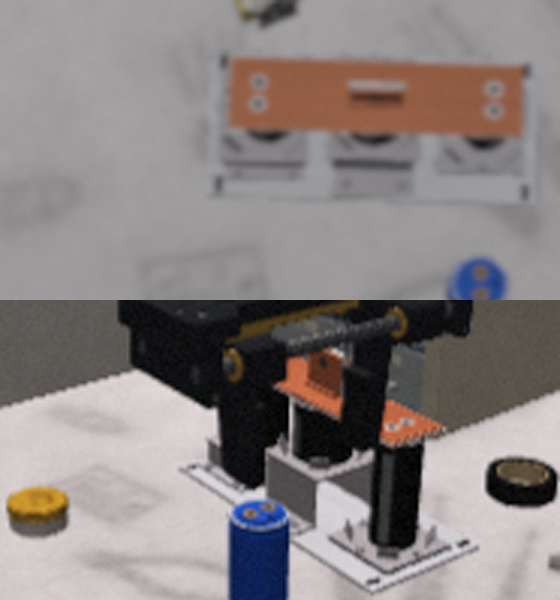

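The plate lies on the tops, corners at (231,57), (524,65), (521,137) and (227,128) in the composite. I'll check its centre and hand in.

```bash
python3 -c "
from h import *
f=pickle.load(open('t3.pkl','rb'));k=560/170
P=lambda x,y,z:ray(f,160+x/k,140+y/k,z)[:2]
c=np.array([P(x,y,.103) for x,y in((231,57),(524,65),(521,137),(227,128))]);l=c[0]+c[3]-c[1]-c[2]
print(c.mean(0),np.linalg.norm(l)/2,np.degrees(np.arctan2(-l[0],l[1])))
d=c.mean(0)-[.591,.012];print('off vs top-cam cradle',d)
if np.linalg.norm(d)<.010:
    from workcell import robot;print(robot.close_job())"
```

```text
[0.59094192 0.01153896] 0.1995844151042608 -3.1396440188515093
off vs top-cam cradle [-5.80846132e-05 -4.61037244e-04]
the job is handed in; nothing more can be done
None
```

The job is handed in at about 29 s: all three cans are on their home seats, and the bus plate lies lug up on the tops, under 1 mm off centre and within 0.3° of the row by the top camera. The flux tin and the terminal strip were not touched, and no verdict was reported back.

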